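# Fill the empty pockets of a latched bottle case

## Task

Lift the paddle handle on the white case to free its latch, swing the lid fully open and leave it open. Find the two empty pockets inside and stand one spare bottle, of the same size and shape as those already in the case, in each: carry them upright and set them down gently on the pocket floor, not dropped. Leave the bottles already in the case, the odd-sized bottle and jar and the glass dish where they are.

Things in the scene. Friction and masses are not known exactly. Their poses are not given: they have to be found in the camera images.
- pocket0 (a point): One of six square pockets (2 rows of 3) in the case, 62 x 62 mm each at 66 mm pitch; partition walls 4 thick, 45 high above the table. Point: centre of the pocket floor, 5 mm above the table; axes are the case's: x along the row of three, y from latch side to hinge side, z up. Pocket 0 lies at case x -66, y -33 mm.
- pocket1 (a point): Pocket at case x -66, y +33 mm; floor centre, axes as pocket 0.
- pocket2 (a point): Pocket at case x +0, y -33 mm; floor centre, axes as pocket 0.
- pocket3 (a point): Pocket at case x +0, y +33 mm; floor centre, axes as pocket 0.
- pocket4 (a point): Pocket at case x +66, y -33 mm; floor centre, axes as pocket 0.
- pocket5 (a point): Pocket at case x +66, y +33 mm; floor centre, axes as pocket 0.
- lid (a joint): Angle of the deep white lid: 0 shut, 1.75 rad fully open against its stop; hinged on the case's +y wall about a line parallel to case x, so its -y side rises. Held shut by a hidden pawl until the paddle is lifted. About 0.4 kg; left alone it falls shut below about 1.05 rad and falls, damped, to its open stop beyond.
- lid_hinge (a point): Middle of the lid's hinge line: 60 mm above the table, 76 mm to case +y of the case's centre. Axes turn with the lid; x stays along the hinge line.
- paddle (a joint): Angle of the steel paddle handle relative to the lid: 0 at rest (springs back, under 1.5 N at the bar), 0.5 rad fully lifted (bar moves up and towards the lid). Its pawl is withdrawn from about 0.15 rad on; the lid can then be raised in the same grip. Pivot line parallel to case x, 6 mm off the lid's front wall; with the lid shut 158 mm to -y of the lid's hinge line and 50 mm above it.
- paddle_bar (a point): Middle of the paddle's grip bar: round steel, 14 mm dia, 90 long, parallel to case x, on an arm at each end (78 clear between). At rest it is about 95 mm above the table, on the lid's front (case -y) side, 58 mm to -y of the paddle's pivot line and 15.5 mm lower. A face plate hangs 43 mm behind the bar; the room either side is open for fingers. Axes turn with the paddle.
- spare_a_center (a point): Spare sample bottle standing on the table: clear glass, paper label, black screw cap, upright, 102 mm high: body 52 dia up to 58, shoulder sloping to a 30 dia neck at 72, cap 34 dia from 74 to 102; about 0.18 kg. Point: on its axis, half-way up (51 above its base); z axis up. 
- spare_b_center (a point): Spare sample bottle standing on the table: clear glass, paper label, black screw cap, upright, 102 mm high: body 52 dia up to 58, shoulder sloping to a 30 dia neck at 72, cap 34 dia from 74 to 102; about 0.18 kg. Point: on its axis, half-way up (51 above its base); z axis up. 
- kept_a_center (a point): Bottle already in some pocket of the case, the same make as the spares: clear glass, paper label, black screw cap, upright, 102 mm high: body 52 dia up to 58, shoulder sloping to a 30 dia neck at 72, cap 34 dia from 74 to 102; about 0.18 kg. Point: on its axis, half-way up (51 above its base); z axis up. 
- kept_b_center (a point): Bottle already in some pocket of the case, the same make as the spares: clear glass, paper label, black screw cap, upright, 102 mm high: body 52 dia up to 58, shoulder sloping to a 30 dia neck at 72, cap 34 dia from 74 to 102; about 0.18 kg. Point: on its axis, half-way up (51 above its base); z axis up. 
- kept_c_center (a point): Bottle already in some pocket of the case, the same make as the spares: clear glass, paper label, black screw cap, upright, 102 mm high: body 52 dia up to 58, shoulder sloping to a 30 dia neck at 72, cap 34 dia from 74 to 102; about 0.18 kg. Point: on its axis, half-way up (51 above its base); z axis up. 
- kept_d_center (a point): Bottle already in some pocket of the case, the same make as the spares: clear glass, paper label, black screw cap, upright, 102 mm high: body 52 dia up to 58, shoulder sloping to a 30 dia neck at 72, cap 34 dia from 74 to 102; about 0.18 kg. Point: on its axis, half-way up (51 above its base); z axis up. 
- slim_center (a point): Bystander: slim taller bottle, 38 dia, 135 high, black cap 28 dia, on the table among the spares. Point half-way up on its axis.
- jar_center (a point): Bystander: squat wide jar, 76 dia, 74 high, black cap 66 dia, on the table among the spares. Point half-way up on its axis.
- dish_center (a point): Bystander: flat round glass dish, 94 dia, 15 high. Point half-way up.
- spare_a: The same bottle as spare_a_center; origin at the centre of its underside.
- spare_b: The same bottle as spare_b_center; origin at the centre of its underside.
- case: White carrying case fixed to the table: tray 218 x 152 mm (case x by y), rim 60 mm high, with a deep hinged lid, 118 mm overall when shut. Origin under the middle of the tray, on the table; axes as pocket 0 (paddle latch on its -y side, hinge on its +y side).
There are look-alikes about, which are no part of the job. Leave any orange or yellow look-alike of the spare_b alone.

How it is judged (in metres and radians):
On the way, in this order (a step that is already met when the one before it is completed fails the run):
1. the paddle is lifted, withdrawing the pawl (value of joint paddle above 0.12 rad), for 0.05 s.
2. the lid is swung open (value of joint lid above 1.55 rad), for 0.2 s.
3. a first spare bottle stands in an empty pocket ((((horizontal distance between spare_a_center and pocket0 below 0.014 m or horizontal distance between spare_a_center and pocket1 below 0.014 m or horizontal distance between spare_a_center and pocket2 below 0.014 m or horizontal distance between spare_a_center and pocket3 below 0.014 m or horizontal distance between spare_a_center and pocket4 below 0.014 m or horizontal distance between spare_a_center and pocket5 below 0.014 m) and z of spare_a_center in the frame of pocket0 between 0.045 and 0.057 m and angle between spare_a_center's own z axis and vertical below 0.12 rad) or ((horizontal distance between spare_b_center and pocket0 below 0.014 m or horizontal distance between spare_b_center and pocket1 below 0.014 m or horizontal distance between spare_b_center and pocket2 below 0.014 m or horizontal distance between spare_b_center and pocket3 below 0.014 m or horizontal distance between spare_b_center and pocket4 below 0.014 m or horizontal distance between spare_b_center and pocket5 below 0.014 m) and z of spare_b_center in the frame of pocket0 between 0.045 and 0.057 m and angle between spare_b_center's own z axis and vertical below 0.12 rad))), for 0.2 s.
At the end, for the whole second after the job is handed in: Lid beyond 1.55 rad; both spares upright (0.12 rad), at rest, in the two pockets that were empty (within 14 mm of its centre, 6 mm of floor height); the four other bottles still upright in their pockets; they, slim bottle, jar and dish within 30 mm of their starts (value of joint lid above 1.55 rad and (horizontal distance between spare_a_center and pocket0 below 0.014 m or horizontal distance between spare_a_center and pocket1 below 0.014 m or horizontal distance between spare_a_center and pocket2 below 0.014 m or horizontal distance between spare_a_center and pocket3 below 0.014 m or horizontal distance between spare_a_center and pocket4 below 0.014 m or horizontal distance between spare_a_center and pocket5 below 0.014 m) and z of spare_a_center in the frame of pocket0 between 0.045 and 0.057 m and angle between each of spare_a_center, spare_b_center, kept_a_center, kept_b_center, kept_c_center, kept_d_center's own z axis and vertical below 0.12 rad and (horizontal distance between spare_b_center and pocket0 below 0.014 m or horizontal distance between spare_b_center and pocket1 below 0.014 m or horizontal distance between spare_b_center and pocket2 below 0.014 m or horizontal distance between spare_b_center and pocket3 below 0.014 m or horizontal distance between spare_b_center and pocket4 below 0.014 m or horizontal distance between spare_b_center and pocket5 below 0.014 m) and z of spare_b_center in the frame of pocket0 between 0.045 and 0.057 m and distance of each of kept_a_center, kept_b_center, kept_c_center, kept_d_center, slim_center, jar_center, dish_center from where it was at the start of the episode below 0.03 m and linear speed of each of spare_a, spare_b below 0.03 m/s); the robot touches nothing.
It fails at once if a bottle already in the case, the slim bottle, the jar or the dish is displaced by more than 30 mm (distance of any of kept_a_center, kept_b_center, kept_c_center, kept_d_center, slim_center, jar_center, dish_center from where it was at the start of the episode above 0.03 m).
It fails at once if a spare bottle is tipped by more than 0.7 rad (angle between any of spare_a_center, spare_b_center's own z axis and vertical above 0.7 rad).
It fails at once if a spare bottle is dropped or slammed into the case (faster than 0.5 m/s within 35 mm of the pocket floor, as after a fall of over 13 mm) ((horizontal distance between spare_a_center and case below 0.12 m and z of spare_a_center in the frame of pocket0 below 0.086 m and linear speed of spare_a above 0.5 m/s) or (horizontal distance between spare_b_center and case below 0.12 m and z of spare_b_center in the frame of pocket0 below 0.086 m and linear speed of spare_b above 0.5 m/s)).
It also fails if it takes over 67 s, if anything falls off the work surface, if the arm or the gripper's body presses on something with over 40 N, if the wrist force passes 120 N, or if a joint passes its speed limit or range.

## Robot

A 7-joint arm with a two-finger parallel gripper is mounted at the origin on the work surface. World frame = base frame: x ahead of the robot, y to its left, z up, the work surface at z = 0. Lengths are in m, angles in degrees, forces in N, time in s.
With the tool pointing down it reaches from about 0.4 to 0.925 m from the base axis. Payload 4.1 kg.
Tool frame: the origin (TCP) lies at the centre of the arm's flange, where the gripper is bolted on; the fingertips stand 173 mm ahead of it and the grasp point (between the pads) lies 155 mm ahead of it; z points along the fingers, y is the line along which they close (so a half turn about z gives the same grasp; the last joint's range is limited). The gripper opens to 85 mm and grips with 20 to 120 N. Pads are 22 mm wide; open, the fingers measure 114 mm over their backs; the gripper's body (76 mm by 85 mm) begins 54 mm behind the grasp point. The pads swing forward as they close: fully open they stand 13 mm farther back than shut.
Start: joints at [62.567, 22.827, 2.584, 88.041, -1.071, 69.15, -2.905], TCP at [0.241, -0.604, 0.405] pointing down, gripper open.
Joint ranges: [-161.44, 161.44], [-28.35, 127.94], [-78.24, 83.42], [0, 140.83], [-78.03, 258.03], [13.02, 114.36], [-168.23, 168.23]. Speed limits (degrees/s): [147.25, 147.25, 180, 180, 180, 180, 180].

## Interface

Orientations are given as [roll, pitch, yaw] about the fixed x, y, z axes, in that order (R = Rz(yaw) Ry(pitch) Rx(roll)).
In Python, from cell import ctrl gives the robot as it stands. The module is installed in compiled form; this text tells all that it offers.
- The arm moves only by the shell command python3 -m pendant 'ROWS' [OPENING]. ROWS is JSON, a list that holds one entry, the list of rows, each a list of 4 numbers: the shift along the tool's x, y, z in m, then the turn about the tool's z in degrees. In form: [[[dx, dy, dz, yaw], ...]]. A call has exactly 5 rows; each row is the pose to reach, as a shift and turn from the pose commanded when the call began, along the tool's axes at that moment; what a row does not reach only later rows make up. A row lasts 1/10 s, in which the tool goes at most 50 mm and 8.59 degrees, less where a joint would pass 70% of its speed; a pose out of reach is approached as far as the arm can. A call with a gripper value outside its range is refused whole. OPENING is the opening, from 0 (shut) to 1 (fully open), set as the call begins (- or left out, the last holds). The fingers move at their own pace and stop on an object; the grip force is fixed at half the most. Time passes only in rows, so rows that repeat a pose let the fingers close, or fill a call up. It gives the time, the measured TCP pose, the force, the opening and the grip force at its end, in the units of the state.
- ctrl.get_obs(): the state, without advancing time (a new reading comes with each control period).
- ctrl.capture(name): name is "scene" or "top"; returns a dict with "pixels" (420x560x3 uint8, red, green, blue), "fx", "fy", "cx", "cy" (pixels), "D" ([k1, k2, p1, p2, k3] as OpenCV has them; the pictures are not rectified), "rvec" (rotation vector, rad) and "tvec" (3), from world to camera coordinates, as OpenCV has them. Camera axes: x right, y down, z forward; pixel columns grow to the right and rows downward; lengths in m; the calibration is good to about 2 mm. A picture is of the moment at which its call begins. There is no depth.
- ctrl.sign_off(): hands the job in; it is judged then, once.
The state is a dict: "time": time; "joints": joint angles; "joint_vel": joint speeds; "joint_torque": joint torques, N m; "tcp_pos": TCP position; "tool_rot": TCP orientation; "force": force on the tool from outside, world axes, zero at the start; "moment": the same for the moment, N m; "opening": finger opening in m; "gripper_force": force on a finger pad.
Only numpy, scipy, OpenCV 4.12 (cv2) and the standard library are available. Lean on these libraries where they do the work, as an engineer would, in place of code of your own. Each camera call takes 0.05 s, during which the arm holds its last target. There are 200 camera calls.

## Working session

There is one attempt and no reset: what is moved stays moved. The work goes in short steps, Python scripts to look and compute and a shell command to move; the robot and the scene stay as the last step left them, time stands still between calls to the robot, and variables do not carry over. Pictures are saved under pics/ and viewed, at most 10 in all, crops included, and the job is handed in when it is done.

```bash
mkdir -p pics
cat > h.py <<'E'
import numpy as np, cv2
from cell import ctrl
def cap(n,f=None):
    c=ctrl.capture(n); c['K']=np.array([[c['fx'],0,c['cx']],[0,c['fy'],c['cy']],[0,0,1.]]); c['D']=np.array(c['D'],float)
    c['R']=cv2.Rodrigues(np.array(c['rvec'],float))[0]; c['t']=np.array(c['tvec'],float).ravel(); c['C']=-c['R'].T@c['t']
    if f: cv2.imwrite('pics/'+f,c['pixels'][:,:,::-1])
    return c
def ray(c,u,v):
    p=cv2.undistortPoints(np.array([[[u,v]]],float),c['K'],c['D'])[0,0]; return c['R'].T@np.array([p[0],p[1],1])
def onz(c,u,v,z):
    d=ray(c,u,v); return c['C']+d*(z-c['C'][2])/d[2]
def proj(c,P):
    return cv2.projectPoints(np.array(P,float).reshape(-1,3),np.array(c['rvec'],float),c['t'],c['K'],c['D'])[0][:,0]
E
python3 - <<'E'
from h import *
for n in('scene','top'):
    c=cap(n,n+'0.png'); print(n,c['C'],c['R'][2])
o=ctrl.get_obs(); print(o)
E
```

```text
scene [1.0173603  0.20594549 0.65409209] [-0.6005389  -0.40472654 -0.68960094]
top [ 0.31044268 -0.14009934  1.11231596] [ 2.14451023e-01 -1.12576262e-04 -9.76734737e-01]
{'time': 0.1, 'joints': array([62.56626931, 22.87010811,  2.58125904, 88.10646725, -1.07122488,
       69.15045888, -2.90540727]), 'joint_vel': array([ 0.01677968, -0.06637393,  0.00029472, -0.24467816,  0.10170319,
       -0.00828452,  0.02281244]), 'joint_torque': array([ 4.32018176e-03, -4.76259148e+01,  1.37065083e+00, -2.54950243e+01,
        1.20729615e-02,  5.08294237e-03,  9.82439389e-06]), 'tcp_pos': array([ 0.24092269, -0.60342466,  0.4037438 ]), 'tool_rot': array([-1.79897408e+02,  7.72527724e-03,  2.17666424e+01]), 'force': array([-0.27198539,  0.20241034, -0.69929666]), 'moment': array([-0.0018518 ,  0.03934131, -0.00097038]), 'gripper_force': 0.0, 'opening': 0.08556137154925586}
```

View pics/scene0.png

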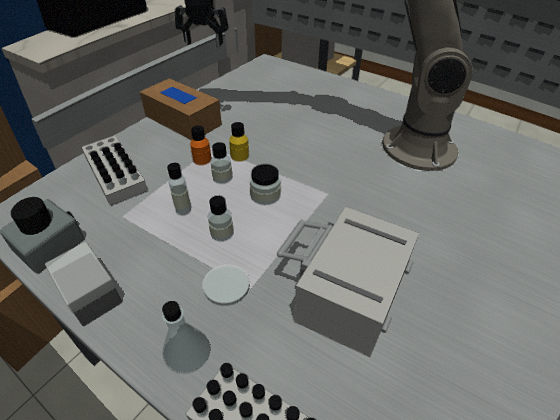

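View pics/top0.png

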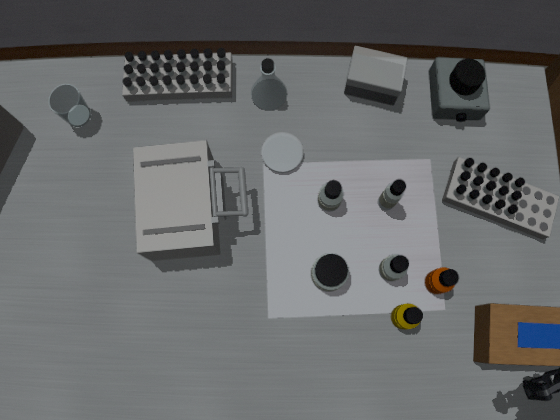

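The top view shows the clear round-shouldered bottles at (333,190) and (399,264) as the spares. The things that could be mistaken for them are the slim bottle (397,187), the jar (330,270), the orange bottle (445,278) and the yellow bottle (410,316). The case is at about (175,197), with the paddle bar at x≈243, y 168–216.

Run:
```python
from h import *
t=cap('top'); s=cap('scene')
def caps(c,z,amin,roi):
    g=c['pixels'].max(2); m=(g<60).astype(np.uint8); n,l,st,ce=cv2.connectedComponentsWithStats(m)
    for i in range(1,n):
        if amin<st[i,4]<3000:
            x,y=ce[i]
            if roi[0]<x<roi[2] and roi[1]<y<roi[3]: print(st[i],ce[i].round(1),onz(c,x,y,z).round(4))
print('top');caps(t,.102,60,(270,150,480,340)); print('scene');caps(s,.102,60,(150,110,300,260))
p=t['pixels']; g=p.min(2)
m=(g>165).astype(np.uint8); m[:, :125]=0; m[:,216:]=0; m[:135]=0;m[265:]=0
m=cv2.morphologyEx(m,cv2.MORPH_CLOSE,np.ones((13,13)))
print('thr',g[200,150],g[200,180],g[230,205],g[280,180])
cn=max(cv2.findContours(m,0,2)[0],key=cv2.contourArea); r=cv2.minAreaRect(cn); print(r, cv2.boxPoints(r))
P=np.array([onz(t,u,v,.118)[:2] for u,v in cv2.boxPoints(r)]);print(P.round(4),P.mean(0),[np.linalg.norm(P[i]-P[i-1]) for i in range(4)])
a=cv2.resize(p[130:270,120:260,::-1],None,fx=4,fy=4,interpolation=2); b=cv2.resize(s['pixels'][110:250,160:300,::-1],None,fx=4,fy=4,interpolation=2)
cv2.imwrite('pics/c1.png',cv2.resize(np.hstack([a,b]),(800,400)))
```

```text
top
[464 158  10  11  78] [468.3 162.6] [ 0.6562 -0.5305  0.102 ]
[460 170  11  12  86] [464.7 175.7] [ 0.6277 -0.5204  0.102 ]
[473 175  10  11  82] [477.6 180.5] [ 0.6178 -0.5476  0.102 ]
[325 180  16  19 245] [332.5 189.4] [ 0.5935 -0.2446  0.102 ]
[390 180  16  16 189] [397.4 187.3] [ 0.5999 -0.3768  0.102 ]
[456 184  10  11  80] [460.6 189.2] [ 0.5985 -0.5094  0.102 ]
[469 189  10  11  80] [473.6 194.1] [ 0.5885 -0.5365  0.102 ]
[380 198  16  11  77] [386.6 204. ] [ 0.5647 -0.3534  0.102 ]
[315 254  33  33 827] [330.9 269.9] [ 0.4312 -0.2399  0.102 ]
[390 255  19  18 253] [398.7 263.9] [ 0.444  -0.3739  0.102 ]
[439 269  20  18 268] [448.3 277.5] [ 0.4173 -0.4732  0.102 ]
[403 307  20  17 271] [412.6 315.1] [ 0.344  -0.3986  0.102 ]
scene
[ 139   93   83   48 1408] [176.3 118.8] [ 0.4163 -0.5591  0.102 ]
[231 122  13  15 166] [237.3 129.1] [ 0.3612 -0.3879  0.102 ]
[212 143  14  16 184] [218.9 150. ] [ 0.4601 -0.364   0.102 ]
[167 163  14  16 181] [174.  170.4] [ 0.58  -0.395  0.102]
[252 164  26  22 464] [264.5 174.4] [ 0.4722 -0.2165  0.102 ]
[210 196  16  19 256] [217.5 204.9] [ 0.6089 -0.2357  0.102 ]
thr 146 148 148 118Traceback (most recent call last):
  File "<stdin>", line 14, in <module>
ValueError: max() iterable argument is empty
```

```bash
cat >> h.py <<'E'
def tri(c1,p1,c2,p2):
    A=[];b=[]
    M=np.zeros((3,3));v=np.zeros(3)
    for c,p in((c1,p1),(c2,p2)):
        d=ray(c,*p);d/=np.linalg.norm(d);Q=np.eye(3)-np.outer(d,d);M+=Q;v+=Q@c['C']
    return np.linalg.solve(M,v)
E
python3 - <<'E'
from h import *
t=cap('top'); s=cap('scene')
print('A',tri(t,(332.5,189.4),s,(217.5,204.9)),'B',tri(t,(398.7,263.9),s,(218.9,150)),'slim',tri(t,(397.4,187.3),s,(174,170.4)),'jar',tri(t,(330.9,269.9),s,(264.5,174.4)))
p=t['pixels']; g=p.min(2)
m=(g>135).astype(np.uint8); m[:, :125]=0; m[:,216:]=0; m[:135]=0;m[265:]=0
m=cv2.morphologyEx(m,cv2.MORPH_OPEN,np.ones((3,3)))
m=cv2.morphologyEx(m,cv2.MORPH_CLOSE,np.ones((15,15)))
cn=max(cv2.findContours(m,0,2)[0],key=cv2.contourArea); r=cv2.minAreaRect(cn); B=cv2.boxPoints(r); print(r, B)
P=np.array([onz(t,u,v,.118)[:2] for u,v in B]);print(P.round(4),P.mean(0),[np.linalg.norm(P[i]-P[i-1]) for i in range(4)])
a=cv2.resize(p[130:270,120:260,::-1],None,fx=4,fy=4,interpolation=2).copy();cv2.polylines(a,[((B-[120,130]+.5)*4).astype(int).reshape(-1,1,2)],1,(0,0,255)); b=cv2.resize(s['pixels'][110:250,160:300,::-1],None,fx=4,fy=4,interpolation=2)
cv2.imwrite('pics/c1.png',cv2.resize(np.hstack([a,b]),(800,400)))
E
```

```text
A [ 0.597871   -0.24660299  0.08759433] B [ 0.44610788 -0.37757202  0.08830638] slim [ 0.59501159 -0.37306821  0.12137659] jar [ 0.43581158 -0.24399668  0.06549694]
((171.3509063720703, 195.837890625), (105.88641357421875, 76.1295166015625), 86.05481719970703) [[129.73375 145.63907]
 [205.68288 140.40121]
 [212.96806 246.03671]
 [137.01894 251.27457]]
[[ 0.6775  0.1693]
 [ 0.6891  0.0128]
 [ 0.4727 -0.011 ]
 [ 0.46    0.1376]] [0.57482439 0.07717965] [np.float64(0.21978907712578447), np.float64(0.15689293578175356), np.float64(0.21766902814477393), np.float64(0.14921402288291855)]
```

View pics/c1.png

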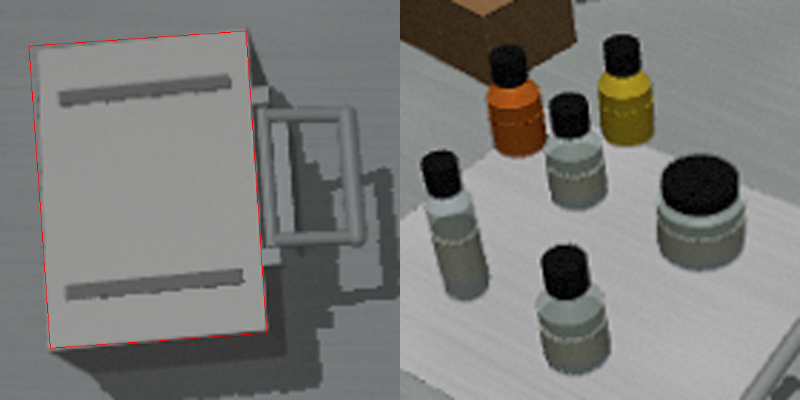

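The crops confirm the choice: two clear stout bottles are the spares, with cap heights of 88 mm as expected. The lid rectangle fits to 218×152 mm. The paddle bar runs from about (243,167) to (246,215) in the top view.

Run:
```python
from h import *
t=cap('top')
p=t['pixels'].max(2).astype(int)
for v in range(174,212,6): print(v,p[v,232:256])
A=onz(t,243,167.5,.1);B=onz(t,246,215,.1);print(A,B,(A+B)/2,np.degrees(np.arctan2(A[1]-B[1],A[0]-B[0])),np.linalg.norm(A-B))
for yaw in(4,6):
    a=np.radians(yaw);print((np.array([.575,.077])+.14*np.array([np.sin(a),-np.cos(a)])).round(4))
```

```text
174 [119 120 118 119 120 115 106 112 126 131 113 102  91 106 118 119 117 117
 118 118 118 118 117 117]
180 [117 117 118 119 118 119 116 106 120 130 125 109  94  96 120 119 120 120
 122 122 121 121 120 123]
186 [120 121 121 121 121 121 118 106 114 124 131 113 101  87  95 119 121 119
 121 122 121 120 120 121]
192 [ 90 123 124 124 124 114  78  84 105 120 130 126 108  89  71  74  74  74
  73  75  74  75  73  73]
198 [ 74  74  72  76  92 124 122 118 106 113 125 131 114 100  87  98 124 123
 112  76  77  75  75  74]
204 [ 75  75  76  76  92 126 126 124 120 105 119 130 126 110  93  91 124 125
 125 113  77  75  74  76]
210 [ 75  74  73  73  74  78 104 105 103  99 113 126 132 112 100  86  98 122
 121 121 110  72  74  71]
[ 0.63784229 -0.0634146   0.1       ] [ 0.53899934 -0.07218752  0.1       ] [ 0.58842082 -0.06780106  0.1       ] 5.072065318691016 0.0992315083446911
[ 0.5848 -0.0627]
[ 0.5896 -0.0622]
```

```bash
cat >> h.py <<'E'
def go(x,y,z,yaw):
    o=ctrl.get_obs(); p=o['tcp_pos']; w=np.radians(o['tool_rot'][2]); d=np.array([x,y,z])-p
    print('t',o['time'],'tcp',p.round(4),o['tool_rot'].round(2),'F',o['force'].round(1),'open',round(o['opening'],4),'gf',o['gripper_force'])
    print('ROW',[round(v,3) for v in (np.cos(w)*d[0]+np.sin(w)*d[1], np.sin(w)*d[0]-np.cos(w)*d[1], -d[2])], round((o['tool_rot'][2]-yaw+180)%360-180,1))
E
python3 -m pendant '[[[0.522,-0.37,0,16.3],[0.522,-0.37,0,16.3],[0.522,-0.37,0,16.3],[0.522,-0.37,0,16.3],[0.522,-0.37,0,16.3]]]' 0.38
python3 -c "from h import *;go(.588,-.066,.37,5.5)"
```

```text
time: 0.85
tcp_pos: [0.3776, -0.3919, 0.405]
tool_rot: [180.0, -0.0, 5.5]
force: [0.2, -0.7, 0.0]
opening: 0.0323
gripper_force: 0.0
t 0.85 tcp [ 0.3776 -0.3919  0.405 ] [ 1.7996e+02 -3.0000e-02  5.4600e+00] F [ 0.2 -0.7  0. ] open 0.0323 gf 0.0
ROW [np.float64(0.24), np.float64(-0.304), np.float64(0.035)] -0.0
```

```bash
python3 -m pendant '[[[0.24,-0.304,0.03,0],[0.24,-0.304,0.03,0],[0.24,-0.304,0.03,0],[0.24,-0.304,0.03,0],[0.24,-0.304,0.03,0]]]'
python3 -c "from h import *;go(.588,-.066,.33,5.5)"
```

```text
time: 1.35
tcp_pos: [0.5126, -0.1826, 0.3856]
tool_rot: [180.0, -0.0, 5.5]
force: [1.1, -1.7, 0.4]
opening: 0.0326
gripper_force: 0.0
t 1.35 tcp [ 0.5126 -0.1826  0.3856] [ 1.7996e+02 -4.0000e-02  5.4500e+00] F [ 1.1 -1.7  0.4] open 0.0326 gf 0.0
ROW [np.float64(0.086), np.float64(-0.109), np.float64(0.056)] -0.0
```

```bash
python3 -m pendant '[[[0.086,-0.109,0.02,0],[0.086,-0.109,0.04,0],[0.086,-0.109,0.05,0],[0.086,-0.109,0.05,0],[0.086,-0.109,0.05,0]]]'
python3 - <<'E'
from h import *
go(.588,-.066,.25,5.5)
t=cap('top');s=cap('scene')
a=t['pixels'][110:270,110:310,::-1];b=s['pixels'][160:320,230:430,::-1]
cv2.imwrite('pics/c2.png',cv2.resize(np.hstack([a,b]),(800,320),interpolation=2))
E
```

```text
time: 1.85
tcp_pos: [0.5872, -0.0666, 0.3345]
tool_rot: [-180.0, 0.1, 5.6]
force: [-0.5, -1.1, 0.4]
opening: 0.0327
gripper_force: 0.0
t 1.85 tcp [ 0.5872 -0.0666  0.3345] [-1.7999e+02  1.2000e-01  5.6200e+00] F [-0.5 -1.1  0.4] open 0.0327 gf 0.0
ROW [np.float64(0.001), np.float64(-0.0), np.float64(0.084)] 0.1
```

View pics/c2.png

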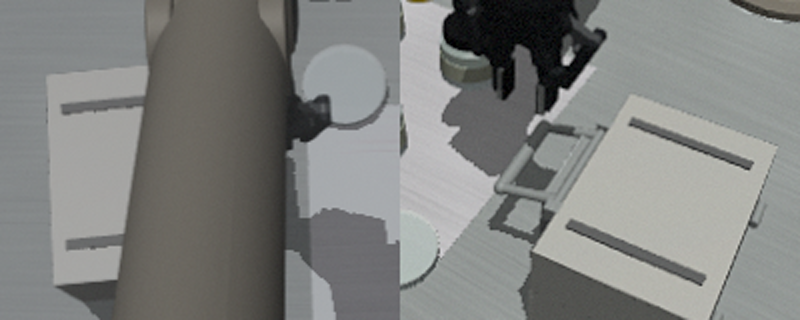

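The open fingers hover over the paddle bar in the scene crop, with tips at about (500,95) and (545,105) and the bar at (500,185)–(545,125). The pose agrees with the measurement, so I'll descend.

```bash
python3 -m pendant '[[[0,0,0.02,0],[0,0,0.04,0],[0,0,0.06,0],[0,0,0.075,0],[0,0,0.082,0]]]'
python3 -m pendant '[[[0,0,0,0],[0,0,0,0],[0,0,0,0],[0,0,0,0],[0,0,0,0]]]' 0
python3 - <<'E'
from h import *
go(.588,-.066,.25,5.5)
s=cap('scene')
cv2.imwrite('pics/c3.png',cv2.resize(s['pixels'][160:320,230:430,::-1],(800,600),interpolation=2))
E
```

```text
time: 2.45
tcp_pos: [0.5865, -0.0692, 0.2526]
tool_rot: [180.0, 0.1, 5.3]
force: [-0.6, 0.3, 1.1]
opening: 0.0321
gripper_force: 0.0
time: 2.95
tcp_pos: [0.5867, -0.0666, 0.2538]
tool_rot: [-179.9, 0.1, 5.5]
force: [-3.5, 3.6, 1.4]
opening: 0.0122
gripper_force: 58.6
t 2.95 tcp [ 0.5867 -0.0666  0.2538] [-1.7993e+02  7.0000e-02  5.5200e+00] F [-3.5  3.6  1.4] open 0.0122 gf 58.5873681306839
ROW [np.float64(0.001), np.float64(-0.0), np.float64(0.004)] 0.0
```

View pics/c3.png

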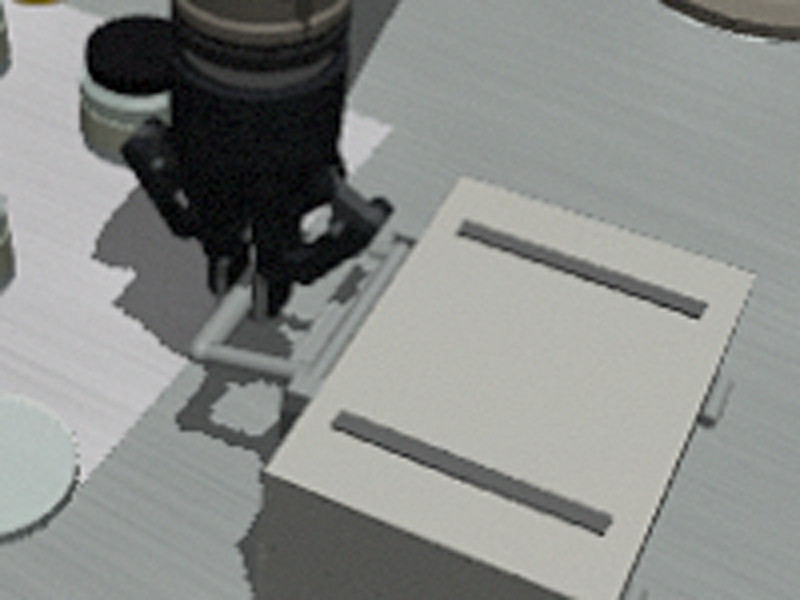

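The bar is held between the pads: opening 12 mm, grip 59 N. Next I lift the paddle.

```bash
python3 -m pendant '[[[0,0,-0.007,0],[0,0,-0.014,0],[0,0,-0.021,0],[0,0,-0.028,0],[0,0,-0.028,0]]]'
```

```text
time: 3.5
tcp_pos: [0.5866, -0.0645, 0.2818]
tool_rot: [-179.7, 0.1, 5.6]
force: [-2.6, 8.6, -5.9]
opening: 0.0118
gripper_force: 58.9
```

```bash
python3 -m pendant '[[[0,-0.003,-0.01,0],[0,-0.007,-0.02,0],[0,-0.012,-0.03,0],[0,-0.017,-0.041,0],[0,-0.022,-0.051,0]]]'
```

```text
time: 4.0
tcp_pos: [0.5842, -0.0415, 0.3316]
tool_rot: [-179.7, 0.1, 5.7]
force: [-1.1, 5.0, -6.1]
opening: 0.0118
gripper_force: 58.4
```

```bash
python3 -m pendant '[[[0,-0.014,-0.022,0],[0,-0.032,-0.043,0],[0,-0.052,-0.061,0],[0,-0.074,-0.077,0],[0,-0.097,-0.090,0]]]'
```

```text
time: 4.5
tcp_pos: [0.5744, 0.0511, 0.4219]
tool_rot: [179.9, 0.3, 5.4]
force: [-1.9, 2.6, -15.1]
opening: 0.0114
gripper_force: 58.2
```

```bash
python3 -m pendant '[[[0,-0.023,-0.010,0],[0,-0.047,-0.016,0],[0,-0.070,-0.020,0],[0,-0.090,-0.021,0],[0,-0.105,-0.021,0]]]'
```

```text
time: 5.0
tcp_pos: [0.565, 0.1556, 0.4456]
tool_rot: [179.9, -0.0, 5.5]
force: [0.1, -1.0, -1.3]
opening: 0.0111
gripper_force: 58.8
```

```bash
python3 -m pendant '[[[0,-0.022,0.001,0],[0,-0.042,0.005,0],[0,-0.060,0.010,0],[0,-0.073,0.014,0],[0,-0.083,0.019,0]]]'
python3 - <<'E'
from h import *
go(.588,.2,.25,5.5)
s=cap('scene');cv2.imwrite('pics/c4.png',s['pixels'][:,:,::-1])
E
```

```text
time: 5.5
tcp_pos: [0.5596, 0.2387, 0.4294]
tool_rot: [-179.9, -0.6, 5.4]
force: [-1.3, 0.7, 11.6]
opening: 0.0117
gripper_force: 65.9
t 5.5 tcp [0.5596 0.2387 0.4294] [-179.9    -0.6     5.43] F [-1.3  0.7 11.6] open 0.0117 gf 65.91322302818298
ROW [np.float64(0.025), np.float64(0.041), np.float64(0.179)] -0.1
```

View pics/c4.png

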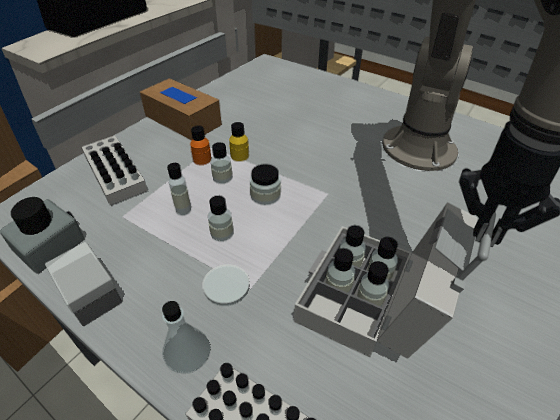

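The lid is open. Four capped bottles stand in the rear pockets, and the empty pockets are 4 at about (325,305) and 5 at about (360,325). I'll release the bar and rise.

```bash
python3 -m pendant '[[[0,0,0,0],[0,0,0,0],[0,0,0,0],[0,0,-0.02,0],[0,0,-0.05,0]]]' 0.6
python3 -m pendant '[[[0,0,-0.04,0],[0,0.05,-0.05,0],[0,0.1,-0.05,0],[0,0.15,-0.05,0],[0,0.2,-0.05,0]]]' 0.8
python3 -c "from h import *;go(.598,-.2466,.40,5.5)"
```

```text
time: 6.05
tcp_pos: [0.558, 0.2367, 0.4727]
tool_rot: [179.9, 0.2, 5.4]
force: [0.1, 0.4, 0.8]
opening: 0.0514
gripper_force: 0.0
time: 6.55
tcp_pos: [0.5768, 0.0371, 0.5247]
tool_rot: [180.0, -0.1, 5.4]
force: [0.2, -0.3, 0.5]
opening: 0.0678
gripper_force: 0.0
t 6.55 tcp [0.5768 0.0371 0.5247] [ 1.7996e+02 -6.0000e-02  5.3900e+00] F [ 0.2 -0.3  0.5] open 0.0678 gf 0.0
ROW [np.float64(-0.006), np.float64(0.284), np.float64(0.125)] -0.1
```

```bash
python3 -m pendant '[[[-0.006,0.284,0.1,-90],[-0.006,0.284,0.1,-90],[-0.006,0.284,0.1,-90],[-0.006,0.284,0.1,-90],[-0.006,0.284,0.1,-90]]]' 0.75
python3 -c "from h import *;go(.598,-.247,.34,95.5);print(ctrl.get_obs()['joints'].round(1))"
```

```text
time: 7.05
tcp_pos: [0.5936, -0.1919, 0.443]
tool_rot: [179.9, 0.0, 47.6]
force: [0.0, -0.1, -0.1]
opening: 0.0641
gripper_force: 0.0
t 7.05 tcp [ 0.5936 -0.1919  0.443 ] [1.7995e+02 1.0000e-02 4.7640e+01] F [ 0.  -0.1 -0.1] open 0.0641 gf 0.0
ROW [np.float64(-0.038), np.float64(0.04), np.float64(0.103)] -47.9
[ 25.1  19.2 -14.5  88.6   5.   72.8 -32.5]
```

```bash
python3 -m pendant '[[[-0.038,0.04,0.1,-48],[-0.038,0.04,0.1,-48],[-0.038,0.04,0.1,-48],[-0.038,0.04,0.1,-48],[-0.038,0.04,0.1,-48]]]'
python3 -m pendant '[[[0,0,0,-5],[0,0,0,-5],[0,0,0,-5],[0,0,0,-5],[0,0,0,-5]]]'
python3 -c "from h import *;go(.598,-.247,.243,95.5);print(ctrl.get_obs()['joints'].round(1))"
```

```text
time: 7.55
tcp_pos: [0.597, -0.2459, 0.3421]
tool_rot: [-179.9, -0.0, 90.5]
force: [0.7, -0.0, 1.5]
opening: 0.0638
gripper_force: 0.0
time: 8.05
tcp_pos: [0.5977, -0.2444, 0.3436]
tool_rot: [180.0, 0.0, 95.3]
force: [-0.1, 0.4, 0.8]
opening: 0.0639
gripper_force: 0.0
t 8.05 tcp [ 0.5977 -0.2444  0.3436] [1.800e+02 2.000e-02 9.527e+01] F [-0.1  0.4  0.8] open 0.0639 gf 0.0
ROW [np.float64(-0.003), np.float64(0.0), np.float64(0.101)] -0.2
[ 34.6  26.4 -22.   92.1  10.7  63.6  15.1]
```

```bash
python3 -m pendant '[[[-0.003,0,0.03,0],[-0.003,0,0.06,0],[-0.003,0,0.085,0],[-0.003,0,0.1,0],[-0.003,0,0.103,0]]]'
python3 -m pendant '[[[0,0,0,0],[0,0,0,0],[0,0,0,0],[0,0,0,0],[0,0,0,0]]]' 0
python3 -c "from h import *;go(.598,-.247,.243,95.5)"
```

```text
time: 8.55
tcp_pos: [0.5973, -0.2471, 0.2386]
tool_rot: [-179.8, -0.1, 95.3]
force: [-1.0, -0.1, 0.9]
opening: 0.0638
gripper_force: 0.0
time: 9.05
tcp_pos: [0.5986, -0.2476, 0.2422]
tool_rot: [179.9, 0.1, 95.3]
force: [0.0, -0.9, 4.8]
opening: 0.0326
gripper_force: 59.7
t 9.05 tcp [ 0.5986 -0.2476  0.2422] [1.7986e+02 8.0000e-02 9.5300e+01] F [ 0.  -0.9  4.8] open 0.0326 gf 59.695103404519614
ROW [np.float64(0.001), np.float64(-0.001), np.float64(-0.001)] -0.2
```

```bash
python3 -m pendant '[[[0,0,-0.01,0],[0,0,-0.03,0],[0,0,-0.06,0],[0,0,-0.10,0],[0,0,-0.13,0]]]'
python3 - <<'E'
from h import *
go(.598,-.247,.372,95.5)
s=cap('scene');t=cap('top')
b=np.vstack([s['pixels'][170:380,250:530],t['pixels'][100:310,90:370]])[:,:,::-1]
cv2.imwrite('pics/s5.png',s['pixels'][:,:,::-1]);cv2.imwrite('pics/t5.png',t['pixels'][:,:,::-1])
cv2.imwrite('pics/c5.png',cv2.resize(np.hstack([b[:210],b[210:]]),(800,300),interpolation=2))
for c,r in((s,(290,220,400,330)),(t,(100,110,260,290))):
    m=(c['pixels'].max(2)<50).astype(np.uint8);n,l,st,ce=cv2.connectedComponentsWithStats(m)
    for i in range(1,n):
        if 60<st[i,4]<900 and r[0]<ce[i][0]<r[2] and r[1]<ce[i][1]<r[3]:print(st[i],ce[i].round(1),onz(c,*ce[i],.093).round(4))
E
```

```text
time: 9.55
tcp_pos: [0.5979, -0.2473, 0.3727]
tool_rot: [179.9, 0.0, 95.3]
force: [1.3, 0.1, -2.5]
opening: 0.0325
gripper_force: 59.8
t 9.55 tcp [ 0.5979 -0.2473  0.3727] [1.7993e+02 3.0000e-02 9.5320e+01] F [ 1.3  0.1 -2.5] open 0.0325 gf 59.783867191144964
ROW [np.float64(0.0), np.float64(0.0), np.float64(0.001)] -0.2
[346 226  18  21 305] [354.5 235.6] [0.5139 0.0332 0.093 ]
[378 237  19  22 330] [387.  247.6] [0.5057 0.0988 0.093 ]
[331 248  22  23 360] [342.7 259.2] [0.5791 0.0425 0.093 ]
[368 261  21  24 376] [377.4 272.5] [0.5702 0.1088 0.093 ]
[305 283  43  24 368] [327.1 293.9] [0.6613 0.057  0.093 ]
[338 297  43  25 374] [361.4 308.3] [0.6535 0.1185 0.093 ]
[148 163  18  27 120] [153.5 171.9] [0.6292 0.1218 0.093 ]
[180 188  19  18 161] [189.2 196.6] [0.5774 0.0447 0.093 ]
[149 191  18  18 230] [157.1 199.8] [0.57   0.1102 0.093 ]
[182 219  21  29 201] [190.4 228.4] [0.5117 0.0388 0.093 ]
[150 222  20  19 268] [159.1 230.6] [0.5065 0.1022 0.093 ]
```

View pics/c5.png

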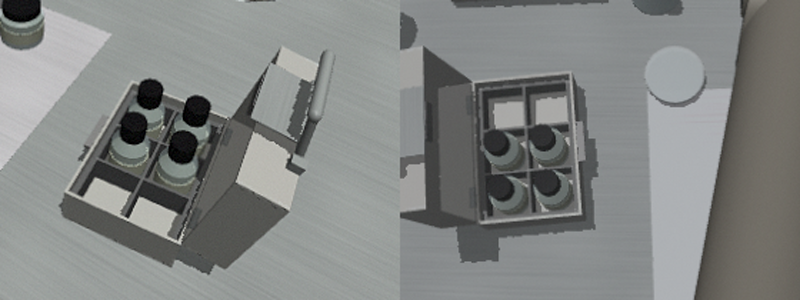

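Both views confirm pockets 4 and 5 are empty: in the top crop they sit at (505,110) and (548,105). The lid is fully open and the bottle is in hand. I'll refine the tray pose from the kept caps and the rim.

Run:
```python
from h import *
s=cap('scene');t=cap('top')
prs={2:((189.2,196.6),(342.7,259.2)),3:((157.1,199.8),(377.4,272.5)),0:((190.4,228.4),(354.5,235.6)),1:((159.1,230.6),(387,247.6))}
L={0:(-66,-33),1:(-66,33),2:(0,-33),3:(0,33),4:(66,-33),5:(66,33)}
W=[];M=[]
for k,(a,b) in prs.items():
    P=tri(t,a,s,b);print(k,P.round(4));W.append(P[:2]);M.append(np.array(L[k])/1e3)
W=np.array(W);M=np.array(M)
wc=(W-W.mean(0))@[1,-1j*-1];mc=(M-M.mean(0))@[1,1j]
th=np.angle(np.sum(wc*mc.conj()));R=np.array([[np.cos(th),-np.sin(th)],[np.sin(th),np.cos(th)]]);o=W.mean(0)-R@M.mean(0)
print('caps yaw',np.degrees(th),'origin',o)
for k in(4,5):print(k,o+R@np.array(L[k])/1e3)
# rim outer edges at z=.06
q=np.array([(473,82),(575,72),(583,222),(478,228)],float);q=np.c_[90+(q[:,0]-400)/1.4286,100+q[:,1]/1.4286]
g=cv2.cvtColor(t['pixels'],cv2.COLOR_RGB2GRAY);
q=cv2.cornerSubPix(g,q.astype(np.float32).reshape(-1,1,2),(3,3),(-1,-1),(3,50,.01))[:,0]
P=np.array([onz(t,*u,.06)[:2] for u in q]);print(q,P.round(4),P.mean(0),np.linalg.norm(P-np.roll(P,1,0),axis=1))
# pocket floor bright patches, centroid of empty pockets' scene view: white floors
for k in (4,5):
    c=o+R@np.array(L[k])/1e3;print(proj(t,[*c,.005]),proj(s,[*c,.005]))
```

```text
2 [0.5781 0.0435 0.0925]
3 [0.5702 0.1095 0.0933]
0 [0.5128 0.036  0.0936]
1 [0.5065 0.1004 0.0948]
caps yaw 6.757997249419525 origin [0.57468069 0.07621639]
4 [0.64410543 0.05121229]
5 [0.63633882 0.11675372]
[[140.8675  158.52281]
 [212.49754 150.39899]
 [218.09744 255.3969 ]
 [144.5989  259.5968 ]] [[ 0.6695  0.1602]
 [ 0.6885  0.006 ]
 [ 0.463  -0.0147]
 [ 0.4518  0.1368]] [0.56820319 0.07206654] [0.2189904  0.15536739 0.22641224 0.15192378]
[[194.40453257 177.60799726]] [[324.79217993 312.39737469]]
[[165.07394515 180.74880278]] [[357.32245181 326.77042986]]
```

```bash
python3 -c "from h import *;go(.6363,.117,.375,96.5)"
```

```text
t 9.75 tcp [ 0.5977 -0.2473  0.3707] [1.7999e+02 2.0000e-02 9.5320e+01] F [-0.2 -0.8 -3. ] open 0.0329 gf 59.92505726055242
ROW [np.float64(0.359), np.float64(0.072), np.float64(-0.004)] -1.2
```

```bash
python3 -m pendant '[[[0.015,0.003,-0.004,0],[0.045,0.009,-0.004,-1.2],[0.085,0.017,-0.004,-1.2],[0.13,0.026,-0.004,-1.2],[0.175,0.035,-0.004,-1.2]]]'
python3 -m pendant '[[[0.045,0.009,0,0],[0.09,0.018,0,0],[0.13,0.026,0,0],[0.16,0.032,0,0],[0.18,0.036,0,0]]]'
python3 -m pendant '[[[0,0,0,0],[0,0,0,0],[0,0,0,0],[0,0,0,0],[0,0,0,0]]]'
python3 - <<'E'
from h import *
go(.6363,.117,.30,96.5)
t=cap('top');s=cap('scene');a=t['pixels'][100:310,90:370,::-1];b=s['pixels'][150:360,250:530,::-1]
cv2.imwrite('pics/c6.png',cv2.resize(np.hstack([a,b]),(800,300),interpolation=2))
E
```

```text
time: 10.25
tcp_pos: [0.6158, -0.0671, 0.3727]
tool_rot: [-179.8, -0.1, 96.5]
force: [0.3, 0.6, -2.0]
opening: 0.0325
gripper_force: 59.9
time: 10.75
tcp_pos: [0.6303, 0.1181, 0.3727]
tool_rot: [-179.8, -0.1, 96.8]
force: [-0.1, 0.5, -1.7]
opening: 0.0329
gripper_force: 59.9
time: 11.25
tcp_pos: [0.632, 0.1118, 0.3743]
tool_rot: [-180.0, 0.0, 96.4]
force: [-1.2, 0.2, -1.9]
opening: 0.0328
gripper_force: 60.0
t 11.25 tcp [0.632  0.1118 0.3743] [-1.7998e+02  3.0000e-02  9.6400e+01] F [-1.2  0.2 -1.9] open 0.0328 gf 59.96068690525135
ROW [np.float64(0.005), np.float64(0.005), np.float64(0.074)] -0.1
```

View pics/c6.png

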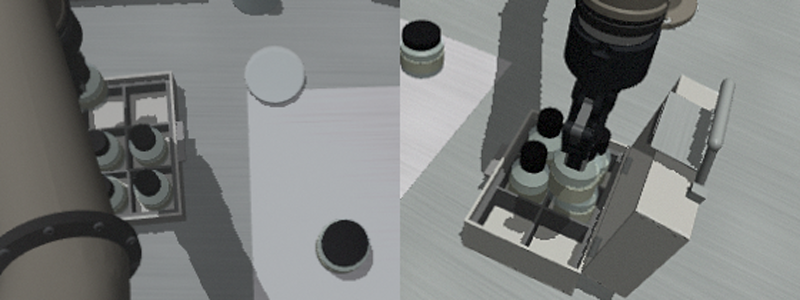

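The bottle hangs upright over the case in the scene crop, at about (577,180). I'll correct by 5 mm and lower it.

```bash
python3 -m pendant '[[[0.005,0.005,0.005,0],[0.005,0.005,0.015,0],[0.005,0.005,0.03,0],[0.005,0.005,0.045,0],[0.005,0.005,0.055,0]]]'
python3 -c "from h import *;go(.6363,.117,.27,96.5)"
```

```text
time: 11.85
tcp_pos: [0.6356, 0.1182, 0.3167]
tool_rot: [-179.8, 0.0, 96.5]
force: [0.0, -0.5, -1.7]
opening: 0.0326
gripper_force: 59.9
t 11.85 tcp [0.6356 0.1182 0.3167] [-1.798e+02  3.000e-02  9.652e+01] F [ 0.  -0.5 -1.7] open 0.0326 gf 59.93486366205616
ROW [np.float64(-0.001), np.float64(0.001), np.float64(0.047)] 0.0
```

```bash
python3 -m pendant '[[[0,0,0.01,0],[0,0,0.02,0],[0,0,0.03,0],[0,0,0.04,0],[0,0,0.05,0]]]'
python3 -c "from h import *;go(.6363,.117,.247,96.5)"
```

```text
time: 12.35
tcp_pos: [0.6364, 0.1186, 0.2688]
tool_rot: [180.0, 0.0, 96.5]
force: [-0.4, 0.5, -2.3]
opening: 0.0324
gripper_force: 59.9
t 12.35 tcp [0.6364 0.1186 0.2688] [1.7998e+02 1.0000e-02 9.6510e+01] F [-0.4  0.5 -2.3] open 0.0324 gf 59.935022781573934
ROW [np.float64(-0.002), np.float64(-0.0), np.float64(0.022)] 0.0
```

```bash
python3 -m pendant '[[[-0.001,0,0.005,0],[-0.001,0,0.009,0],[-0.001,0,0.013,0],[-0.001,0,0.017,0],[-0.001,0,0.02,0]]]'
python3 -m pendant '[[[0,0,0.001,0],[0,0,0.002,0],[0,0,0.003,0],[0,0,0.003,0],[0,0,0.003,0]]]'
```

```text
time: 12.85
tcp_pos: [0.6365, 0.1176, 0.2494]
tool_rot: [180.0, 0.0, 96.5]
force: [-0.1, 0.7, -2.2]
opening: 0.0325
gripper_force: 59.9
time: 13.35
tcp_pos: [0.6365, 0.1177, 0.2473]
tool_rot: [180.0, 0.0, 96.5]
force: [-2.5, -0.4, 3.9]
opening: 0.0327
gripper_force: 60.4
```

```bash
python3 -m pendant '[[[0,0,0,0],[0,0,0,0],[0,0,0,0],[0,0,0,0],[0,0,-0.005,0]]]' 0.56
python3 -m pendant '[[[0,0,-0.02,0],[0,0,-0.05,0],[0,0,-0.08,0],[0,0,-0.11,0],[0,0,-0.13,0]]]'
python3 -c "from h import *;go(.4461,-.3776,.36,96.5)"
```

```text
time: 13.85
tcp_pos: [0.6361, 0.1175, 0.2508]
tool_rot: [-179.9, 0.0, 96.5]
force: [0.5, 0.7, 0.3]
opening: 0.0478
gripper_force: 0.0
time: 14.35
tcp_pos: [0.6368, 0.1179, 0.3845]
tool_rot: [179.8, -0.0, 96.5]
force: [0.2, -0.5, -0.2]
opening: 0.0477
gripper_force: 0.0
t 14.35 tcp [0.6368 0.1179 0.3845] [ 1.7979e+02 -2.0000e-02  9.6520e+01] F [ 0.2 -0.5 -0.2] open 0.0477 gf 0.0
ROW [np.float64(-0.471), np.float64(-0.246), np.float64(0.024)] 0.0
```

```bash
python3 -m pendant '[[[-0.471,-0.246,0.02,0],[-0.471,-0.246,0.02,0],[-0.471,-0.246,0.02,0],[-0.471,-0.246,0.02,0],[-0.471,-0.246,0.02,0]]]' 0.75
python3 -c "from h import *;go(.4461,-.3776,.35,96.5)"
```

```text
time: 14.85
tcp_pos: [0.5457, -0.1172, 0.3726]
tool_rot: [179.9, 0.0, 96.5]
force: [1.0, -0.7, -0.2]
opening: 0.0642
gripper_force: 0.0
t 14.85 tcp [ 0.5457 -0.1172  0.3726] [1.7994e+02 4.0000e-02 9.6530e+01] F [ 1.  -0.7 -0.2] open 0.0642 gf 0.0
ROW [np.float64(-0.247), np.float64(-0.129), np.float64(0.023)] 0.0
```

```bash
python3 -m pendant '[[[-0.247,-0.129,0.02,0],[-0.247,-0.129,0.02,0],[-0.247,-0.129,0.02,0],[-0.247,-0.129,0.02,0],[-0.247,-0.129,0.02,0]]]'
python3 -m pendant '[[[-0.026,-0.014,0,0],[-0.026,-0.014,0,0],[-0.026,-0.014,0,0],[-0.026,-0.014,0,0],[-0.026,-0.014,0,0]]]'
python3 - <<'E'
from h import *
go(.4461,-.3776,.241,96.5)
t=cap('top');s=cap('scene')
L={'A':(217.5,0)}
m=(t['pixels'].max(2)<50).astype(np.uint8);n,l,st,ce=cv2.connectedComponentsWithStats(m)
for i in range(1,n):
    if 60<st[i,4]<900 and 130<ce[i][0]<220 and 130<ce[i][1]<290:print(st[i],ce[i].round(1),onz(t,*ce[i],.093).round(4))
a=t['pixels'][100:310,120:400,::-1];b=s['pixels'][120:330,150:430,::-1]
cv2.imwrite('pics/c7.png',cv2.resize(np.hstack([a,b]),(800,300),interpolation=2))
E
```

```text
time: 15.35
tcp_pos: [0.4561, -0.3499, 0.3548]
tool_rot: [179.9, 0.1, 96.5]
force: [1.4, 0.6, 0.0]
opening: 0.0642
gripper_force: 0.0
time: 15.85
tcp_pos: [0.4472, -0.374, 0.3545]
tool_rot: [180.0, -0.0, 96.7]
force: [-0.1, 0.3, 0.0]
opening: 0.0641
gripper_force: 0.0
t 15.85 tcp [ 0.4472 -0.374   0.3545] [ 1.7996e+02 -1.0000e-02  9.6700e+01] F [-0.1  0.3  0. ] open 0.0641 gf 0.0
ROW [np.float64(-0.003), np.float64(-0.001), np.float64(0.114)] 0.2
[178 159  28  28 155] [188.7 165. ] [0.6445 0.0492 0.093 ]
[147 160  17  19 245] [154.9 168.8] [0.6359 0.1194 0.093 ]
[180 188  19  18 254] [189.2 195.9] [0.5787 0.0447 0.093 ]
[149 191  18  18 248] [157.1 199.6] [0.5704 0.1103 0.093 ]
[181 219  22  29 307] [191.1 228.2] [0.5122 0.0376 0.093 ]
[150 222  20  29 336] [158.2 232.5] [0.5026 0.1038 0.093 ]
```

View pics/c7.png

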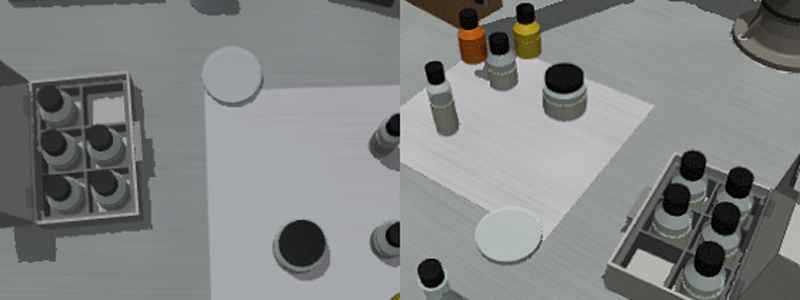

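Spare A stands upright in pocket 5 (top crop (55,105)). Only pocket 4 at (108,108) is still empty. Descending on B.

```bash
python3 -m pendant '[[[-0.003,-0.001,0.03,0],[-0.003,-0.001,0.06,0],[-0.003,-0.001,0.09,0],[-0.003,-0.001,0.107,0],[-0.003,-0.001,0.114,0]]]'
python3 -m pendant '[[[0,0,0,0],[0,0,0,0],[0,0,0,0],[0,0,0,0],[0,0,0,0]]]' 0
python3 -m pendant '[[[0,0,-0.01,0],[0,0,-0.03,0],[0,0,-0.06,0],[0,0,-0.10,0],[0,0,-0.13,0]]]'
python3 -c "from h import *;go(.6441,.0510,.375,96.5)"
```

```text
time: 16.45
tcp_pos: [0.4452, -0.3776, 0.2382]
tool_rot: [-179.9, -0.2, 96.6]
force: [-0.8, -0.5, -0.1]
opening: 0.064
gripper_force: 0.0
time: 16.95
tcp_pos: [0.4461, -0.3791, 0.2416]
tool_rot: [179.9, 0.1, 96.5]
force: [0.4, 0.9, 5.0]
opening: 0.0328
gripper_force: 59.3
time: 17.45
tcp_pos: [0.4452, -0.3787, 0.3725]
tool_rot: [180.0, 0.0, 96.5]
force: [0.9, -0.8, -2.1]
opening: 0.0323
gripper_force: 59.3
t 17.45 tcp [ 0.4452 -0.3787  0.3725] [1.7997e+02 4.0000e-02 9.6510e+01] F [ 0.9 -0.8 -2.1] open 0.0323 gf 59.27329450787511
ROW [np.float64(0.404), np.float64(0.246), np.float64(-0.003)] 0.0
```

```bash
python3 -m pendant '[[[0.015,0.009,-0.003,0],[0.045,0.027,-0.003,0],[0.083,0.05,-0.003,0],[0.123,0.075,-0.003,0],[0.163,0.099,-0.003,0]]]'
python3 -m pendant '[[[0.04,0.024,0,0],[0.08,0.049,0,0],[0.12,0.073,0,0],[0.155,0.094,0,0],[0.185,0.113,0,0]]]'
python3 -m pendant '[[[0.025,0.015,0,0],[0.04,0.024,0,0],[0.05,0.03,0,0],[0.055,0.034,0,0],[0.055,0.034,0,0]]]'
python3 -m pendant '[[[0,0,0,0],[0,0,0,0],[0,0,0,0],[0,0,0,0],[0,0,0,0]]]'
python3 -c "from h import *;go(.6441,.0510,.27,96.5)"
```

```text
time: 17.95
tcp_pos: [0.5252, -0.2028, 0.3719]
tool_rot: [-179.9, -0.1, 96.5]
force: [0.7, -0.6, -1.5]
opening: 0.0325
gripper_force: 59.3
time: 18.45
tcp_pos: [0.6161, -0.005, 0.3717]
tool_rot: [-179.8, -0.1, 96.7]
force: [-0.2, 0.0, -1.5]
opening: 0.0329
gripper_force: 59.3
time: 18.95
tcp_pos: [0.6441, 0.0493, 0.3728]
tool_rot: [-180.0, 0.0, 96.5]
force: [-0.6, 0.9, -2.0]
opening: 0.0323
gripper_force: 59.3
time: 19.45
tcp_pos: [0.6441, 0.0492, 0.3733]
tool_rot: [180.0, 0.0, 96.5]
force: [0.3, -0.3, -2.0]
opening: 0.0327
gripper_force: 59.3
t 19.45 tcp [0.6441 0.0492 0.3733] [1.7999e+02 2.0000e-02 9.6490e+01] F [ 0.3 -0.3 -2. ] open 0.0327 gf 59.317958119354444
ROW [np.float64(0.002), np.float64(0.0), np.float64(0.103)] -0.0
```

```bash
python3 -m pendant '[[[0.002,0,0.01,0],[0.002,0,0.025,0],[0.002,0,0.04,0],[0.002,0,0.055,0],[0.002,0,0.065,0]]]'
python3 -m pendant '[[[0,0,0.01,0],[0,0,0.02,0],[0,0,0.027,0],[0,0,0.033,0],[0,0,0.037,0]]]'
```

```text
time: 19.95
tcp_pos: [0.6432, 0.0513, 0.3055]
tool_rot: [-179.8, 0.0, 96.5]
force: [0.1, 0.4, -2.1]
opening: 0.0323
gripper_force: 59.3
time: 20.45
tcp_pos: [0.6439, 0.0515, 0.2708]
tool_rot: [180.0, 0.0, 96.5]
force: [0.1, 0.4, -2.8]
opening: 0.0327
gripper_force: 59.3
```

```bash
python3 -m pendant '[[[0,0,0.005,0],[0,0,0.010,0],[0,0,0.014,0],[0,0,0.017,0],[0,0,0.019,0]]]'
python3 -m pendant '[[[0,0,0.001,0],[0,0,0.002,0],[0,0,0.004,0],[0,0,0.005,0],[0,0,0.005,0]]]'
```

```text
time: 20.95
tcp_pos: [0.6439, 0.0515, 0.2519]
tool_rot: [-180.0, 0.0, 96.5]
force: [0.2, -0.3, -1.7]
opening: 0.0323
gripper_force: 59.3
time: 21.45
tcp_pos: [0.6438, 0.0515, 0.247]
tool_rot: [-180.0, 0.0, 96.5]
force: [-1.2, -0.6, -1.7]
opening: 0.0329
gripper_force: 59.3
```

```bash
python3 -m pendant '[[[0,0,0.001,0],[0,0,0.0015,0],[0,0,0.002,0],[0,0,0.002,0],[0,0,0.002,0]]]'
```

```text
time: 21.95
tcp_pos: [0.644, 0.0517, 0.2466]
tool_rot: [180.0, 0.0, 96.5]
force: [-3.1, 0.1, 7.7]
opening: 0.0325
gripper_force: 60.2
```

Contact with the pocket floor. Releasing, rising and moving clear.

```bash
python3 -m pendant '[[[0,0,0,0],[0,0,0,0],[0,0,0,0],[0,0,0,0],[0,0,-0.005,0]]]' 0.56
python3 -m pendant '[[[0,0,-0.02,0],[0,0,-0.05,0],[0,0,-0.08,0],[0,0,-0.11,0],[0,0,-0.14,0]]]'
python3 -m pendant '[[[-0.05,0,0,0],[-0.1,0,0,0],[-0.15,0,0,0],[-0.2,0,0,0],[-0.25,0,0,0]]]'
python3 -m pendant '[[[-0.05,0,0,0],[-0.08,0,0,0],[-0.1,0,0,0],[-0.1,0,0,0],[-0.1,0,0,0]]]'
python3 - <<'E'
from h import *
go(0.6,-.3,.4,96)
t=cap('top');s=cap('scene')
a=t['pixels'][100:310,90:370,::-1];b=s['pixels'][150:360,250:530,::-1]
cv2.imwrite('pics/c8.png',cv2.resize(np.hstack([a,b]),(800,300),interpolation=2))
E
```

```text
time: 22.45
tcp_pos: [0.6436, 0.0514, 0.2495]
tool_rot: [-179.9, 0.0, 96.5]
force: [-0.2, 0.3, -0.0]
opening: 0.0479
gripper_force: 0.0
time: 22.95
tcp_pos: [0.6438, 0.0516, 0.3918]
tool_rot: [180.0, 0.0, 96.5]
force: [0.2, 0.2, -1.0]
opening: 0.0477
gripper_force: 0.0
time: 23.45
tcp_pos: [0.6722, -0.1988, 0.3908]
tool_rot: [180.0, 0.0, 96.5]
force: [1.0, 0.1, 0.1]
opening: 0.0478
gripper_force: 0.0
time: 23.95
tcp_pos: [0.6836, -0.2954, 0.3901]
tool_rot: [180.0, -0.1, 96.5]
force: [-0.0, 0.6, 0.4]
opening: 0.0478
gripper_force: 0.0
t 23.95 tcp [ 0.6836 -0.2954  0.3901] [ 1.800e+02 -8.000e-02  9.652e+01] F [-0.   0.6  0.4] open 0.0478 gf 0.0
ROW [np.float64(0.005), np.float64(-0.084), np.float64(-0.01)] 0.5
```

View pics/c8.png

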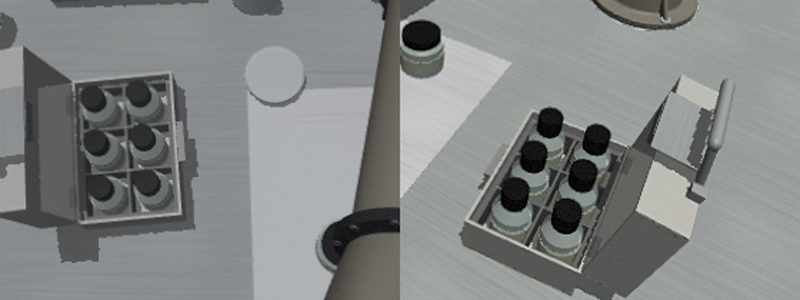

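All six pockets hold upright bottles, with the new ones in the top crop at (95,100) and (140,95). The lid is open and the robot is clear.

```bash
python3 -c "from cell import ctrl;print(ctrl.sign_off())"
```

```text
the job is handed in; nothing more can be done
None
```

The job is handed in: the lid is fully open, and the last pictures show both spare bottles upright in the two pockets that were empty (4 and 5); the hand-in did not return a verdict.

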